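Mark a stool leg for cross-drilling in the lever press

TASK

Lay the turned stool leg in the two vee rests of the lever press, tenon towards the front, with its thick end butted against the end stop. Then pull the press's lever all the way forward and down, so that the sprung punch marks the leg, and ease the lever slowly back to its rest without letting it fly. Leave the marked leg lying in the vees, and the offcut and the burl blank where they are.

Things in the scene. Friction and masses are not known exactly. Their poses are not given: they have to be found in the camera images.
- leg: loose turned stool leg, pale wood, 0.14 kg: round body diameter 40, length 160, with two thin scribed rings near one end, where a round tenon, diameter 24, length 35, sticks out. Origin on the axis at the middle of the thick body; x runs along the leg away from the tenon: thick end face at x = +80, shoulder at -80, tenon tip at -115. It can roll: y and z may point anywhere round the axis
- leg_heel (a point): centre of the leg's thick end face, 80 mm from the leg's origin along its x; axes as the leg's
- press: green cast bench press, bolted down. Origin under its base, on the bench; x runs from its open front to the column at the back, y to its left, z up. Base x -120 to +165, y -55 to +55, 22 high. Column x +111 to +163. Head x +43 to +163, y -35 to +35, 160 to 256 high, overhanging the rear vee. End stop 44 wide, 102 high, face at x = +90. Lever on the right side (-y)
- vee_front (a point): middle of the front steel vee rest, at the bottom of its vee: press x = -52, y = 0, 50 above the bench; axes as the press's. The rest is 24 long in x, 60 wide; its right-angled vee has a 4 wide slot at the bottom and lips 42 apart, 69 above the bench. Between the two rests is an open gap down to the base plate
- vee_rear (a point): the same point of the rear vee rest, alike and in line: press x = +68, straight under the punch
- seat (a point): point on the end stop's face where the centre of the leg's thick end lies when the leg is seated: press frame x = +90, y = 0, 76.3 above the bench; axes as the press's, so a seated leg's x axis lies along this x
- punch: sprung steel centre punch, diameter 14, pointed, in the foot of the ram above the rear vee; origin at its tip. It goes down 42 with the lever, touching a seated leg after 36, and then gives way on its spring
- lever (a joint): press lever: 0 at rest (5 degrees behind upright), 1.2 rad pulled fully forward and down (26 degrees above level, pointing to the press's front), where it meets its stop. A return spring and a damper act on it; pulling it takes up to about 13 N at the grip
- lever_hub (a point): point on the lever's turning axis (which is parallel to the press's y), abreast of the middle of the grip; 185 above the bench
- lever_grip (a point): middle of the lever's black round grip, level along the press's y, diameter 24, length 95, 140 mm from the turning axis; at rest 324 above the bench, at press x = +110, y = -122; pulled fully down 247 above it, at x = -28. The lever's steel rod joins the grip's end nearer the press, 60 from this point
- offcut: loose dark square wood offcut 100 x 32 x 32 mm lying beside the leg; origin under its centre; not to be moved
- burl: loose upright round burl wood blank, diameter 40, 62 high; origin under its centre; not to be moved

How it is judged:
By the outcome, as a careful person would: the job done as asked, in the order asked, and still so for the second after the job is handed in, with the robot touching nothing.
It also fails if it takes over 67 s, if anything falls off the work surface, if the arm or the gripper's body presses on something with over 40 N, if the wrist force passes 120 N, or if a joint passes its speed limit or range.

ROBOT

A 6-joint arm with a two-finger parallel gripper is mounted at the origin on a cart in front of the work surface, level with it; the furniture and walls round the work are solid. World frame = base frame: x ahead of the robot, y to its left, z up, the work surface at z = 0. Lengths are in m, angles in rad, forces in N, time in s.
With the tool pointing down it reaches from about 0.425 to 0.95 m from the base axis. Payload 3.5 kg.
Tool frame: the origin (TCP) lies midway between the tips of the shut fingers; the grasp point (between the pads) lies 19 mm behind it; z points along the fingers, y is the direction in which the jaws open and shut (so a half turn about z gives the same grasp; the last joint's range is limited). The gripper opens to 85 mm and grips with 20 to 120 N. Pads are 22 mm wide; open, the fingers measure 114 mm over their backs; the gripper's body (76 mm by 85 mm) begins 54 mm behind the grasp point. The pads swing forward as they close: fully open they stand 13 mm farther back than shut.
Start: joints at [-1.488, 0.286, 1.577, -0, 1.279, -0.15], TCP at [0.156, -0.657, 0.231] pointing down, gripper open.
Joint ranges: [-2.77, 2.77], [-0.9, 2.22], [0.21, 2.48], [-1.53, 4.67], [0.24, 2.81], [-2.84, 2.84]. Speed limits (rad/s): [2.79, 2.79, 3.14, 3.14, 3.14, 3.14].

INTERFACE

Orientations are given as a unit quaternion [x, y, z, w].
In Python, from plant import * gives the robot as it stands.
- The arm moves only by the shell command python3 -m jog 'ROWS' [FORCE]. ROWS is a JSON object of lists of equal length, an entry for each row: "travel": the shift along the world's x, y, z in mm, a list of three; "dr": the turn, a rotation vector about the world's x, y, z in degrees, a list of three; "jaw": the closure in counts, from 0 (fully open) to 255 (shut). In form: {"travel": [[x, y, z], ...], "dr": [[wx, wy, wz], ...], "jaw": [jaw, ...]}. A call has 1 to 5 rows; each row shifts and turns the commanded pose from where the row before left it; what a row does not reach is not made up. A row lasts 1/12 s, in which the tool goes at most 41.7 mm and 7.16 degrees, less where a joint would pass 70% of its speed; a pose out of reach is approached as far as the arm can. A call is refused whole if a number of a shift passes 41.7 or a number of a turn 7.16, either way. A call with a gripper value outside its range is refused whole. The fingers move at their own pace and stop on an object; FORCE is the grip in N (left out, the last holds). Time passes only in rows, so rows that do not move let the fingers close. It gives the time, the measured TCP pose, the force and the opening at its end, in the units of the state.
- get_state(): the state, without advancing time (a new reading comes with each control period).
- read_camera(name): name is "scene" or "top"; returns the picture (384x512x3 uint8, red, green, blue); there is no depth.
- camera_info(name): a dict with "K" (3x3 intrinsics, pixels), "R" (3x3) and "t" (3): a world point X has camera coordinates R X + t. Camera axes: x right, y down, z forward; pixel columns grow to the right and rows downward; lengths in m; the calibration is good to about 2 mm. A picture is of the moment at which its call begins. camera_info takes no time and is no camera call.
- sign_off(): hands the job in, once; it reports no verdict.
The state is a dict: "time": time; "qpos": joint angles; "dq": joint speeds; "joint_efforts": joint torques, N m; "eef_pos": TCP position; "tcp_rot": TCP orientation; "contact_force": force on the tool from outside, world axes, zero at the start; "wrist_torque": the same for the moment, N m; "opening": opening from 0.0 (shut) to 1.0 (fully open).
Only numpy, scipy, OpenCV 4.12 (cv2) and the standard library are available. Lean on these libraries where they do the work, as an engineer would, in place of code of your own. Each camera call takes 0.05 s, during which the arm holds its last target. There are 200 camera calls.

## Working session

There is one attempt and no reset: what is moved stays moved. The work goes in short steps, Python scripts to look and compute and a shell command to move; the robot and the scene stay as the last step left them, time stands still between calls to the robot, and variables do not carry over. Pictures are saved under pics/ and viewed, about 8 in all and at most 12, crops included, and the job is handed in when it is done.

```bash
ls; mkdir -p pics; python3 - <<'E'
from plant import *
import cv2,json
import numpy as np
for n in("scene","top"):
    im=read_camera(n); cv2.imwrite(f"pics/{n}0.png",im[:,:,::-1])
    c=camera_info(n); print(n,np.round(c["K"],1).tolist(),np.round(c["R"],4).tolist(),np.round(c["t"],4).tolist())
print(get_state())
E
```

```text
pics
scene [[423.1, 0.0, 252.7], [0.0, 423.1, 200.1], [0.0, 0.0, 1.0]] [[-0.7705, -0.6374, 0.013], [-0.4101, 0.48, -0.7755], [0.488, -0.6028, -0.6312]] [0.3644, 0.3763, 1.0649]
top [[357.7, 0.0, 256.9], [0.0, 357.7, 192.0], [0.0, 0.0, 1.0]] [[-0.0211, -0.9998, 0.0074], [-0.9973, 0.0205, -0.0709], [0.0707, -0.0089, -0.9975]] [-0.0318, 0.5174, 1.289]
{'time': 0.1, 'qpos': array([-1.48800188e+00,  2.87111377e-01,  1.57806161e+00, -1.03964039e-05,
        1.27861646e+00, -1.50025994e-01]), 'dq': array([ 0.00154609, -0.00130287, -0.00231326, -0.00010685,  0.00136681,
       -0.00124813]), 'joint_efforts': array([ 7.37707778e-04, -4.07297587e+01, -2.93696898e+01, -1.53426495e-04,
        3.45578774e-03, -4.34187385e-06]), 'eef_pos': array([ 0.15569604, -0.65617001,  0.23004585]), 'tcp_rot': array([ 9.93231205e-01,  1.16148901e-01,  3.19430161e-05, -1.09794185e-03]), 'contact_force': array([-1.10394814, -0.16798368,  0.40751985]), 'wrist_torque': array([ 0.00663607,  0.03516116, -0.02455184]), 'opening': 0.9960288065792062}
```

View pics/scene0.png

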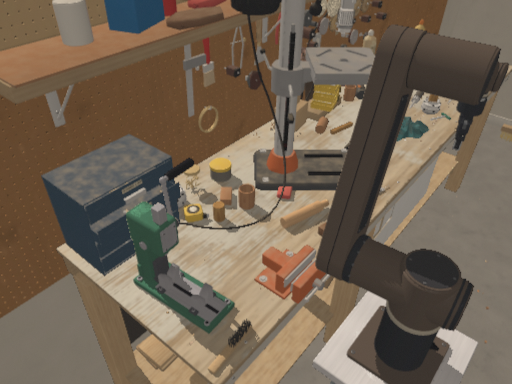

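View pics/top0.png

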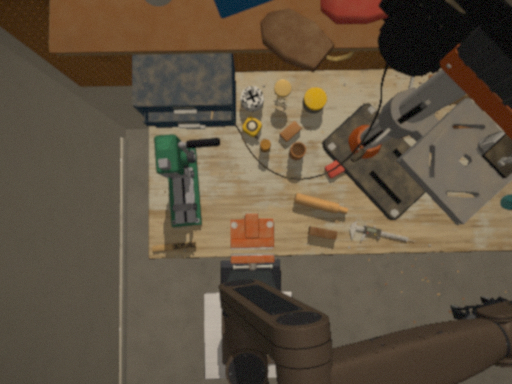

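Top view: leg at about (295–347, 195–212) px with the tenon to the right, offcut at (322,233), burl about (297,150), press at (180,180) with its grip at (203,142). Next I'll measure the colour masks.

```bash
cat >h.py <<'E'
from plant import *
import cv2, numpy as np
from scipy.spatial.transform import Rotation as Ro
def cast(n,uv,z):
    c=camera_info(n);K,R,t=[np.array(c[k]) for k in("K","R","t")]
    o=-R.T@t; d=R.T@np.linalg.solve(K,[uv[0],uv[1],1]); return o+d*(z-o[2])/d[2]
def proj(n,X):
    c=camera_info(n);p=np.array(c["K"])@(np.array(c["R"])@np.array(X)+c["t"]);return p[:2]/p[2]
def tri(uvs,uvt):
    A=[];b=[]
    for n,uv in(("scene",uvs),("top",uvt)):
        c=camera_info(n);K,R,t=[np.array(c[k]) for k in("K","R","t")]
        o=-R.T@t;d=R.T@np.linalg.solve(K,[uv[0],uv[1],1]);d/=np.linalg.norm(d);P=np.eye(3)-np.outer(d,d);A.append(P);b.append(P@o)
    return np.linalg.solve(sum(A),sum(b))
def crop(n,x0,y0,x1,y1,f,name):
    im=read_camera(n)[y0:y1,x0:x1,::-1]
    cv2.imwrite("pics/"+name,cv2.resize(im,None,fx=f,fy=f,interpolation=cv2.INTER_CUBIC))
E
python3 - <<'E'
from h import *
t=read_camera("top");s=read_camera("scene")
A=cv2.resize(t[120:260,145:365],None,fx=3.6,fy=3.6,interpolation=cv2.INTER_CUBIC)[:, :792]
cv2.imwrite("pics/tc.png",A[:,:,::-1])
cv2.imwrite("pics/sc.png",cv2.resize(s[140:330,125:345],None,fx=3.1,fy=3.1,interpolation=cv2.INTER_CUBIC)[:,:,::-1])
hsv=cv2.cvtColor(t,cv2.COLOR_RGB2HSV)
for name,(x0,y0,x1,y1) in dict(leg=(285,185,355,220),off=(303,222,345,244)).items():
    print(name, hsv[(y0+y1)//2, x0:x1:4].tolist())
for uv in[(295,200),(347,212)]: print(cast("top",uv,.02))
E
```

```text
leg [[19, 90, 158], [19, 88, 157], [18, 99, 134], [17, 133, 100], [17, 145, 114], [16, 141, 132], [16, 143, 153], [16, 145, 171], [16, 145, 187], [16, 143, 198], [16, 147, 194], [16, 140, 187], [16, 130, 179], [18, 104, 159], [19, 92, 152], [18, 92, 158], [17, 99, 159], [17, 95, 163]]
off [[18, 101, 151], [18, 105, 129], [14, 148, 110], [14, 147, 106], [14, 154, 106], [14, 153, 105], [15, 132, 116], [14, 145, 111], [14, 142, 115], [18, 113, 140], [18, 104, 145]]
[ 0.48426995 -0.18101231  0.02      ]
[ 0.43659122 -0.36934118  0.02      ]
```

View pics/tc.png

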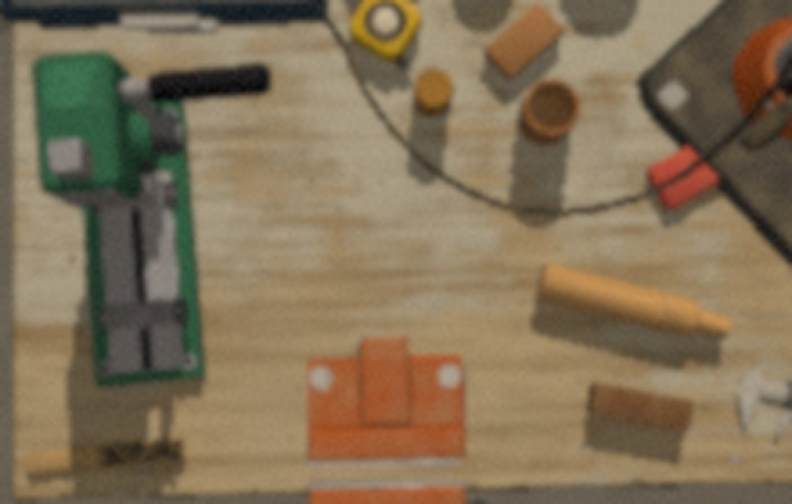

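View pics/sc.png

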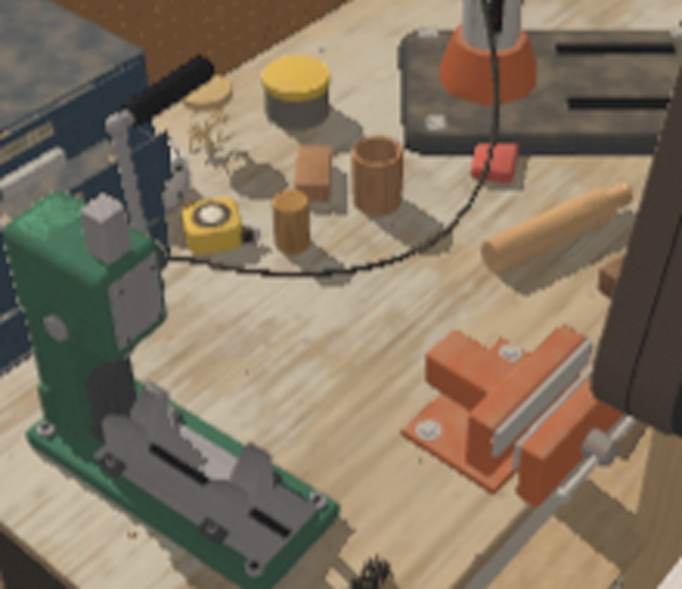

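```bash
python3 - <<'E'
from h import *
t=read_camera("top")
hsv=cv2.cvtColor(t,cv2.COLOR_RGB2HSV).astype(int)
H,S,V=hsv[...,0],hsv[...,1],hsv[...,2]
def comp(m,x0,y0,x1,y1):
    k=np.zeros(m.shape,np.uint8);k[y0:y1,x0:x1]=m[y0:y1,x0:x1]
    n,l,st,c=cv2.connectedComponentsWithStats(k);i=1+np.argmax(st[1:,4]);ys,xs=np.where(l==i);return np.c_[xs,ys].astype(float)
def report(name,p,z):
    P=np.array([cast("top",q,z)[:2] for q in p]);m=P.mean(0);u=np.linalg.svd(P-m)[2][0]
    a=(P-m)@u;b=(P-m)@[-u[1],u[0]];print(name,len(p),"mean",m.round(4),"u",u.round(3),np.degrees(np.arctan2(u[1],u[0])).round(1),"along",a.min().round(4),a.max().round(4),"across",b.min().round(4),b.max().round(4))
    w=[(round(x,3),round(np.ptp(b[abs(a-x)<.006]),3),round(np.median(b[abs(a-x)<.006]),4)) for x in np.linspace(a.min()+.006,a.max()-.006,9)];print(w)
report("leg",comp((S>122)&(H<=18)&(V>115),285,185,360,222),.022)
report("off",comp((S>125)&(H<=16)&(V<150),303,222,345,244),.032)
g=comp((H>55)&(H<95)&(S>100),150,128,210,232)
h=cv2.convexHull(g.astype(np.float32))[:,0];print(h.astype(int).tolist())
report("grip",comp((V<45),183,135,225,152),.324+.006)
# rows of green: right edge & left edge
for y in range(185,228,5):
    xs=g[g[:,1]==y,0];print(y,cast("top",(xs.min()-.5,y),.022)[:2].round(4),cast("top",(xs.max()+.5,y),.022)[:2].round(4))
for y in (222,224,226,228): print(y,cast("top",(186,y),.022)[:2], ((g[:,1]==y)).sum())
E
```

```text
leg 421 mean [ 0.4732 -0.2699] u [-0.279 -0.96 ] -106.2 along -0.093 0.1044 across -0.0158 0.0167
[(np.float64(-0.087), np.float64(0.027), np.float64(-0.001)), (np.float64(-0.064), np.float64(0.029), np.float64(0.0003)), (np.float64(-0.041), np.float64(0.03), np.float64(-0.0001)), (np.float64(-0.018), np.float64(0.031), np.float64(0.0006)), (np.float64(0.006), np.float64(0.031), np.float64(0.0002)), (np.float64(0.029), np.float64(0.032), np.float64(0.0001)), (np.float64(0.052), np.float64(0.03), np.float64(0.0014)), (np.float64(0.075), np.float64(0.015), np.float64(-0.0014)), (np.float64(0.098), np.float64(0.016), np.float64(-0.0024))]
off 210 mean [ 0.3637 -0.2747] u [-0.197 -0.98 ] -101.4 along -0.049 0.0501 across -0.015 0.0142
[(np.float64(-0.043), np.float64(0.027), np.float64(-0.0002)), (np.float64(-0.032), np.float64(0.027), np.float64(-0.0002)), (np.float64(-0.021), np.float64(0.026), np.float64(0.0009)), (np.float64(-0.01), np.float64(0.027), np.float64(-0.0007)), (np.float64(0.001), np.float64(0.029), np.float64(0.0001)), (np.float64(0.011), np.float64(0.026), np.float64(-0
[... 763 characters left out ...]
9), np.float64(0.015), np.float64(-0.0007)), (np.float64(0.019), np.float64(0.017), np.float64(0.0006)), (np.float64(0.028), np.float64(0.018), np.float64(-0.0003)), (np.float64(0.038), np.float64(0.017), np.float64(0.0014))]
185 [0.5465 0.1843] [0.5463 0.1734]
190 [0.5282 0.1845] [0.528  0.1735]
195 [0.5099 0.181 ] [0.5097 0.1737]
200 [0.4917 0.1811] [0.4915 0.1703]
205 [0.4734 0.1777] [0.4733 0.1704]
210 [0.4553 0.1779] [0.4551 0.167 ]
215 [0.4372 0.178 ] [0.437  0.1672]Traceback (most recent call last):
  File "<stdin>", line 19, in <module>
    return umr_minimum(a, axis, None, out, keepdims, initial, where)
ValueError: zero-size array to reduction operation minimum which has no identity
```

```bash
python3 - <<'E'
from h import *
t=read_camera("top").astype(float)
D=t[...,1]-t[...,0]  # green excess
def edge(prof):
    m=prof>prof.max()/2; i=np.where(m)[0]; return i
R=[];L=[]
for y in range(185,223,3):
    p=D[y,160:215]; i=np.where(p>4)[0]+160
    # subpixel right edge: half-level crossing
    r=i.max();l=i.min()
    a,b=D[y,r],D[y,r+1];R.append(cast("top",(r+(a-4)/(a-b+1e-9),y),.022)[:2])
    a,b=D[y,l],D[y,l-1];L.append(cast("top",(l-(a-4)/(a-b+1e-9),y),.022)[:2])
F=[]
for x in range(174,200,3):
    p=D[205:235,x]; i=np.where(p>4)[0]+205
    if len(i): r=i.max();a,b=D[r,x],D[r+1,x];F.append(cast("top",(x,r+(a-4)/(a-b+1e-9)),.022)[:2])
R,L,F=map(np.array,(R,L,F))
print(R.round(4).tolist());print(L.round(4).tolist());print(F.round(4).tolist())
print("slopes",np.polyfit(R[:,0],R[:,1],1),np.polyfit(L[:,0],L[:,1],1),np.polyfit(F[:,1],F[:,0],1))
for uv in[(100,382),(203,376)]: print(cast("top",(145+(uv[0]+.5)/3.6-.5,120+(uv[1]+.5)/3.6-.5),.022))
s=lambda u,v:(125+(u+.5)/3.1-.5,140+(v+.5)/3.1-.5)
print("scene FR corner",cast("scene",s(338,508),.022),"BL",cast("scene",s(30,437),.022))
print("rod/grip in scene",tri(s(177,88),(203.3,142)))
E
```

```text
[[0.5462, 0.1698], [0.5352, 0.1696], [0.5242, 0.1689], [0.5133, 0.1676], [0.5023, 0.1669], [0.4914, 0.167], [0.4805, 0.1667], [0.4695, 0.1653], [0.4586, 0.1642], [0.4478, 0.1641], [0.4369, 0.1633], [0.426, 0.1625], [0.4152, 0.1623]]
[[0.5484, 0.2791], [0.5375, 0.2789], [0.5265, 0.2788], [0.5155, 0.277], [0.5046, 0.2766], [0.4937, 0.2764], [0.4828, 0.2773], [0.4718, 0.2757], [0.4609, 0.2742], [0.4501, 0.2736], [0.4392, 0.2728], [0.4283, 0.2724], [0.4175, 0.2704]]
[[0.3963, 0.2596], [0.3975, 0.2488], [0.3984, 0.238], [0.3993, 0.2271], [0.3997, 0.2163], [0.4003, 0.2054], [0.4019, 0.1946], [0.402, 0.1838], [0.4021, 0.1729]]
slopes [0.06076127 0.13681593] [0.06272407 0.24534635] [-0.06868476  0.41455564]
[0.40023238 0.2653104  0.022     ]
[0.40404133 0.16195615 0.022     ]
scene FR corner [0.3973727  0.17243426 0.022     ] BL [0.66462261 0.29464653 0.022     ]
rod/grip in scene [0.63672772 0.1060624  0.32317204]
```

```bash
R='{"travel":[[20,24,0],[20,24,0],[20,24,0],[20,24,0]],"dr":[[0,0,4],[0,0,4],[0,0,4],[0,0,4]],"jaw":[0,0,0,0]}' ; unset R
python3 -m jog '{"travel":[[20,24,0],[20,24,0],[20,24,0],[20,24,0],[20,24,0]],"dr":[[0,0,4],[0,0,4],[0,0,4],[0,0,4],[0,0,4]],"jaw":[0,0,0,0,0]}' 40
python3 -m jog '{"travel":[[20,24,0],[20,24,0],[20,24,0],[20,24,0],[20,24,0]],"dr":[[0,0,4],[0,0,4],[0,0,4],[0,0,4],[0,0,4]],"jaw":[0,0,0,0,0]}'
python3 -m jog '{"travel":[[20,24,-10],[20,24,-10],[20,24,-20],[20,24,-20],[20,24,-20]],"dr":[[0,0,4],[0,0,4],[0,0,4],[0,0,4],[0,0,4]],"jaw":[0,0,0,0,0]}'
python3 -m jog '{"travel":[[16,20,-10],[0,0,-10],[0,0,0]],"dr":[[5.76,-1.67,0],[5.76,-1.67,0],[0,0,0]],"jaw":[0,0,0]}'
```

```text
time: 0.72
eef_pos: [0.2564, -0.5356, 0.2313]
tcp_rot: [0.958, 0.288, 0.0, -0.0]
contact_force: [0.7, 0.2, 1.3]
opening: 0.998
time: 1.13
eef_pos: [0.3565, -0.4155, 0.2315]
tcp_rot: [0.893, 0.45, 0.0, 0.0]
contact_force: [0.8, 0.3, -0.4]
opening: 0.997
time: 1.55
eef_pos: [0.4567, -0.2956, 0.1511]
tcp_rot: [0.801, 0.599, 0.0, 0.001]
contact_force: [0.5, 0.2, -0.6]
opening: 1.002
time: 1.8
eef_pos: [0.4709, -0.2763, 0.1286]
tcp_rot: [0.798, 0.594, 0.083, -0.066]
contact_force: [-0.2, -0.6, -0.4]
opening: 1.005
```

```bash
python3 - <<'E'
from h import *
s=read_camera("scene")[160:320,230:400];t=read_camera("top")[150:260,270:387]
f=lambda i,w:cv2.resize(i,(w,int(i.shape[0]*w/i.shape[1])),interpolation=cv2.INTER_CUBIC)
a,b=f(s,400),f(t,400);h=max(len(a),len(b));o=np.zeros((h,800,3),np.uint8);o[:len(a),:400]=a;o[:len(b),400:]=b
cv2.imwrite("pics/pick.png",o[:,:,::-1])
st=get_state();print(st["eef_pos"],Ro.from_quat(st["tcp_rot"]).as_matrix().round(3).tolist())
for n in("scene","top"): print(n,[proj(n,x).round(1).tolist() for x in([.4765,-.2584,.02],[.4988,-.1816,.02],[.4542,-.3352,.02])])
E
```

```text
[ 0.47125808 -0.27735549  0.13095453] [[0.282, 0.958, 0.056], [0.937, -0.288, 0.198], [0.206, -0.003, -0.979]]
scene [[300.4, 212.2], [281.7, 220.9], [318.2, 204.0]]
top [[316.2, 201.7], [295.0, 196.0], [337.5, 207.4]]
```

View pics/pick.png

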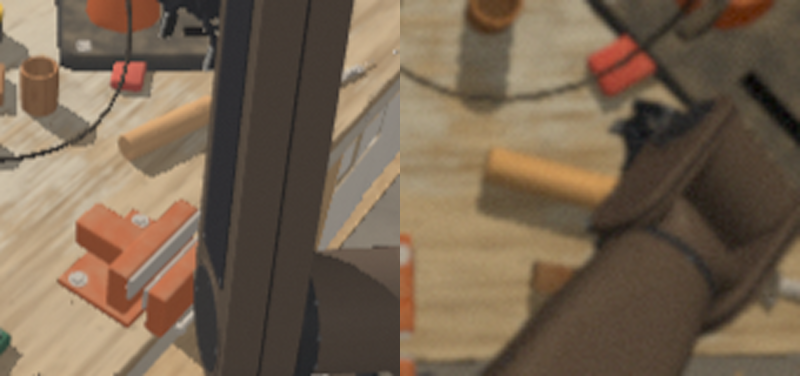

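Heel seen in the scene view at about (283,223) px, against a prediction of (282,221). The gripper straddles the leg and the offcut is clear, so I'll descend and grip.

```bash

python3 -m jog '{"travel":[[0,1,-30],[0,0,-30],[0,0,-30],[0,0,-25],[0,0,-10]],"dr":[[0,0,0.4],[0,0,0],[0,0,0],[0,0,0],[0,0,0]],"jaw":[0,0,0,0,0]}' 40
python3 -m jog '{"travel":[[0,0,-3],[0,0,0],[0,0,0],[0,0,0],[0,0,0]],"dr":[[0,0,0],[0,0,0],[0,0,0],[0,0,0],[0,0,0]],"jaw":[0,60,100,255,255]}' 40
python3 -m jog '{"travel":[[0,0,0],[0,0,0],[0,0,0],[0,0,0],[0,0,0]],"dr":[[0,0,0],[0,0,0],[0,0,0],[0,0,0],[0,0,0]],"jaw":[255,255,255,255,255]}' 60
```

```text
time: 2.32
eef_pos: [0.4701, -0.2747, 0.004]
tcp_rot: [0.796, 0.596, 0.082, -0.065]
contact_force: [0.2, 0.8, -0.7]
opening: 0.999
time: 2.73
eef_pos: [0.4728, -0.2768, 0.0052]
tcp_rot: [0.796, 0.597, 0.083, -0.062]
contact_force: [-4.5, -3.1, 24.9]
opening: 0.457
time: 3.15
eef_pos: [0.473, -0.2771, 0.0055]
tcp_rot: [0.796, 0.597, 0.083, -0.062]
contact_force: [-2.0, -0.6, 6.7]
opening: 0.445
```

```bash

python3 -m jog '{"travel":[[0,0,10],[0,0,30],[0,0,35],[0,0,35],[0,0,30]],"dr":[[0,0,0],[0,0,0],[0,0,0],[0,0,0],[0,0,0]],"jaw":[255,255,255,255,255]}' 60
python3 -m jog '{"travel":[[0,0,0],[0,0,0]],"dr":[[0,0,0],[0,0,0]],"jaw":[255,255]}'
python3 - <<'E'
from h import *
s=read_camera("scene")[100:320,220:390];t=read_camera("top")[150:260,270:387]
f=lambda i,w:cv2.resize(i,(w,int(i.shape[0]*w/i.shape[1])),interpolation=cv2.INTER_CUBIC)
a,b=f(s,400),f(t,400);h=max(len(a),len(b));o=np.zeros((h,800,3),np.uint8);o[:len(a),:400]=a;o[:len(b),400:]=b
cv2.imwrite("pics/lift.png",o[:,:,::-1])
st=get_state();print(st["eef_pos"],Ro.from_quat(st["tcp_rot"]).as_matrix().round(3).tolist(),st["contact_force"],st["opening"],st["qpos"].round(2))
E
```

```text
time: 3.57
eef_pos: [0.4716, -0.2756, 0.1457]
tcp_rot: [0.796, 0.597, 0.083, -0.063]
contact_force: [-0.2, 0.1, -0.9]
opening: 0.447
time: 3.73
eef_pos: [0.4727, -0.2767, 0.146]
tcp_rot: [0.796, 0.597, 0.083, -0.061]
contact_force: [-0.3, -0.3, -1.5]
opening: 0.447
[ 0.4708981  -0.27494863  0.142191  ] [[0.274, 0.96, 0.055], [0.939, -0.28, 0.201], [0.209, -0.004, -0.978]] [-0.42029239 -0.45809886 -1.93632804] 0.4485034986229375 [-0.8   0.14  1.94  0.2   1.18 -0.6 ]
```

View pics/lift.png

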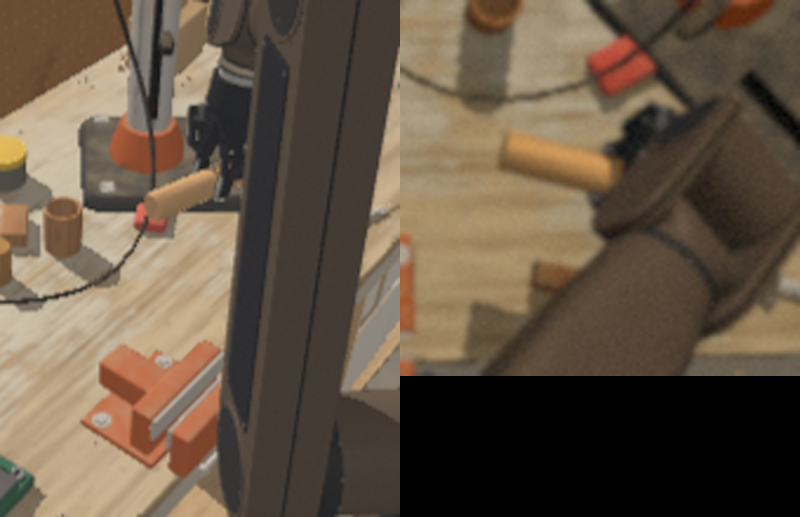

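```bash

python3 -m jog '{"travel":[[3,25,4],[3,25,4],[3,25,4],[3,25,4],[3,25,4]],"dr":[[0,0,-3.5],[0,0,-3.5],[0,0,-3.5],[0,0,-3.5],[0,0,-3.5]],"jaw":[255,255,255,255,255]}' 60
python3 -m jog '{"travel":[[0,25,0],[0,25,0],[0,25,0],[0,25,0],[0,25,0]],"dr":[[0,0,-3.5],[0,0,-3.5],[0,0,-3.5],[0,0,-3.5],[0,0,-3.5]],"jaw":[255,255,255,255,255]}'
python3 -m jog '{"travel":[[0,25,0],[0,25,0],[0,25,0],[0,25,0],[0,25,0]],"dr":[[0,0,-3.5],[0,0,-3.5],[0,0,-3.5],[0,0,-3.5],[0,0,-3.5]],"jaw":[255,255,255,255,255]}'
python3 -m jog '{"travel":[[-8,24,-4],[-8,24,-4],[-8,24,-4],[-8,24,-4],[-5,24,-4]],"dr":[[0,0,-3.5],[0,0,-3.5],[0,0,-3.5],[0,0,-3.5],[0,0,-3.5]],"jaw":[255,255,255,255,255]}'
python3 -m jog '{"travel":[[0,0,0],[0,0,0]],"dr":[[0,0,0],[0,0,0]],"jaw":[255,255]}'
python3 - <<'E'
from h import *
st=get_state();print(st["eef_pos"],Ro.from_quat(st["tcp_rot"]).as_matrix().round(3).tolist(),st["contact_force"],st["opening"],st["qpos"].round(2))
E
```

```text
time: 4.25
eef_pos: [0.4852, -0.1488, 0.1606]
tcp_rot: [0.878, 0.467, 0.09, -0.052]
contact_force: [0.4, 0.8, -1.1]
opening: 0.449
time: 4.67
eef_pos: [0.4848, -0.0241, 0.1606]
tcp_rot: [0.939, 0.328, 0.096, -0.037]
contact_force: [-0.2, -0.2, -0.9]
opening: 0.452
time: 5.08
eef_pos: [0.4846, 0.1005, 0.1605]
tcp_rot: [0.978, 0.182, 0.1, -0.021]
contact_force: [0.0, 0.2, -1.7]
opening: 0.449
time: 5.5
eef_pos: [0.4468, 0.2198, 0.1401]
tcp_rot: [0.994, 0.031, 0.101, -0.004]
contact_force: [0.6, 0.1, -0.5]
opening: 0.444
time: 5.67
eef_pos: [0.4474, 0.2199, 0.1404]
tcp_rot: [0.994, 0.034, 0.101, -0.004]
contact_force: [-0.0, -0.5, -2.0]
opening: 0.445
[0.44735436 0.2198714  0.14039864] [[0.977, 0.069, 0.201], [0.067, -0.998, 0.014], [0.202, -0.0, -0.979]] [-0.03805915 -0.53506845 -2.01555602] 0.4453927121655927 [ 0.27 -0.11  2.19 -0.05  0.87  1.81]
```

```bash
cat >>h.py <<'E'
def duo(name,sb,tb):
    f=lambda i,w:cv2.resize(i,(w,int(i.shape[0]*w/i.shape[1])),interpolation=cv2.INTER_CUBIC)
    s=read_camera("scene")[sb[1]:sb[3],sb[0]:sb[2]];t=read_camera("top")[tb[1]:tb[3],tb[0]:tb[2]]
    a,b=f(s,400),f(t,400);h=max(len(a),len(b));o=np.zeros((h,800,3),np.uint8);o[:len(a),:400]=a;o[:len(b),400:]=b
    cv2.imwrite("pics/"+name,o[:,:,::-1])
E
python3 - <<'E'
from h import *
duo("st.png",(120,170,260,340),(140,120,240,250))
E
```

```text
(no output)
```

View pics/st.png

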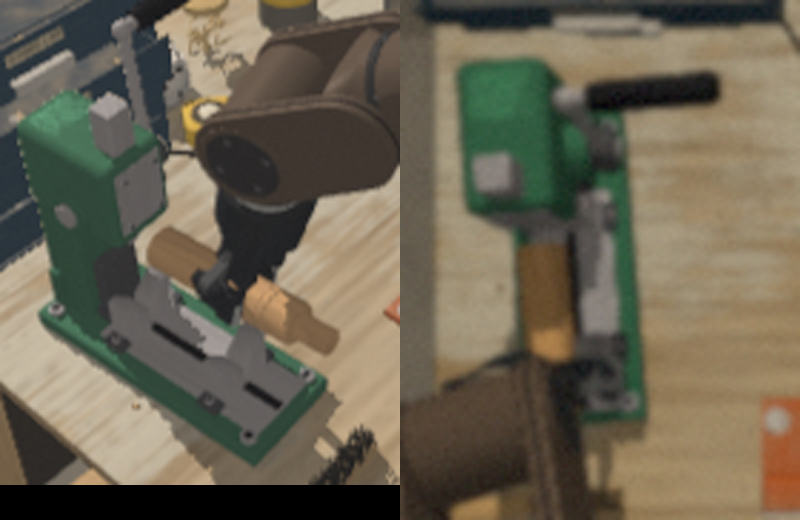

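```bash
python3 - <<'E'
from h import *
S=lambda u,v:(120+u*.35,170+v*.35); T=lambda u,v:(140+(u-400)/4,120+v/4)
print("heel top tri",tri(S(172,230),T(545,245)))
a=np.array([.5195,.2231]);ex=np.array([.998,.0616]);ey=np.array([-.0616,.998])
t=read_camera("top");hsv=cv2.cvtColor(t,cv2.COLOR_RGB2HSV).astype(int)
m=(hsv[...,0]<=19)&(hsv[...,1]>120)
for y in range(182,209,3):
    xs=np.where(m[y,168:188])[0]+168
    if len(xs)>3:
        L,Rr=[cast("top",(x,y),.165)[:2]-a for x in(xs.min()-.5,xs.max()+.5)]
        print(y,xs.min(),xs.max(),"press x %.4f yL %.4f yR %.4f mid %.4f"%(L@ex,L@ey,Rr@ey,(L+Rr)@ey/2))
st=get_state();d=st["eef_pos"][:2]-a;print("tcp press",d@ex,d@ey)
E
```

```text
heel top tri [0.54392697 0.21752849 0.16449345]
182 170 181 press x 0.0261 yL 0.0169 yR -0.0219 mid -0.0025
185 170 181 press x 0.0163 yL 0.0175 yR -0.0212 mid -0.0018
188 170 182 press x 0.0066 yL 0.0182 yR -0.0238 mid -0.0028
191 171 182 press x -0.0034 yL 0.0156 yR -0.0231 mid -0.0038
194 171 182 press x -0.0131 yL 0.0162 yR -0.0224 mid -0.0031
197 171 182 press x -0.0229 yL 0.0169 yR -0.0218 mid -0.0025
200 172 183 press x -0.0328 yL 0.0143 yR -0.0243 mid -0.0050
203 171 182 press x -0.0422 yL 0.0181 yR -0.0205 mid -0.0012
206 172 182 press x -0.0522 yL 0.0156 yR -0.0198 mid -0.0021
tcp press -0.07033996148476136 -0.0003287183391425874
```

```bash

python3 -m jog '{"travel":[[0,1.5,-20],[0,0,-20],[0,0,-14],[0,0,0]],"dr":[[0,0,-0.3],[0,0,0],[0,0,0],[0,0,0]],"jaw":[255,255,255,255]}' 60
python3 -m jog '{"travel":[[12,0.7,0],[12,0.8,0],[12,0.7,0],[12,0.8,0],[6,0.4,0]],"dr":[[0,0,0],[0,0,0],[0,0,0],[0,0,0],[0,0,0]],"jaw":[255,255,255,255,255]}'
python3 -m jog '{"travel":[[0,0,-6],[0,0,-6],[0,0,-3],[0,0,-2],[0,0,0]],"dr":[[0,0,0],[0,0,0],[0,0,0],[0,0,0],[0,0,0]],"jaw":[255,255,255,255,255]}'
python3 -m jog '{"travel":[[0,0,0],[0,0,0]],"dr":[[0,0,0],[0,0,0]],"jaw":[255,255]}'
```

```text
time: 6.15
eef_pos: [0.4474, 0.2188, 0.0856]
tcp_rot: [0.994, 0.029, 0.101, -0.003]
contact_force: [-0.5, 0.0, -2.0]
opening: 0.45
time: 6.57
eef_pos: [0.5061, 0.2235, 0.0908]
tcp_rot: [0.994, 0.029, 0.106, -0.004]
contact_force: [-0.4, 0.1, -1.5]
opening: 0.452
time: 6.98
eef_pos: [0.5025, 0.2239, 0.0711]
tcp_rot: [0.994, 0.03, 0.103, -0.004]
contact_force: [-0.8, -0.3, -1.5]
opening: 0.449
time: 7.15
eef_pos: [0.5036, 0.2243, 0.0724]
tcp_rot: [0.994, 0.03, 0.104, -0.004]
contact_force: [0.3, 0.5, -0.5]
opening: 0.448
```

```bash

python3 -m jog '{"travel":[[0,0,-3],[0,0,0],[0,0,0]],"dr":[[0,0,0],[0,0,0],[0,0,0]],"jaw":[255,255,255]}'
python3 -m jog '{"travel":[[0,0,-2],[0,0,0],[0,0,0]],"dr":[[0,0,0],[0,0,0],[0,0,0]],"jaw":[255,255,255]}'
python3 -m jog '{"travel":[[0,0,-2],[0,0,0],[0,0,0]],"dr":[[0,0,0],[0,0,0],[0,0,0]],"jaw":[255,255,255]}'
python3 -m jog '{"travel":[[0,0,-1],[0,0,0],[0,0,0]],"dr":[[0,0,0],[0,0,0],[0,0,0]],"jaw":[255,255,255]}'
python3 - <<'E'
from h import *
duo("vee.png",(120,170,260,340),(140,120,240,250))
print(get_state()["contact_force"],get_state()["wrist_torque"])
E
```

```text
time: 7.4
eef_pos: [0.5036, 0.2241, 0.0692]
tcp_rot: [0.994, 0.03, 0.104, -0.004]
contact_force: [-0.7, 0.5, -1.0]
opening: 0.449
time: 7.65
eef_pos: [0.5036, 0.2241, 0.0671]
tcp_rot: [0.994, 0.03, 0.104, -0.004]
contact_force: [0.0, 0.0, -2.0]
opening: 0.448
time: 7.9
eef_pos: [0.5036, 0.2241, 0.0652]
tcp_rot: [0.994, 0.03, 0.104, -0.004]
contact_force: [-0.0, 0.6, -1.6]
opening: 0.449
time: 8.15
eef_pos: [0.5037, 0.2241, 0.0642]
tcp_rot: [0.994, 0.03, 0.104, -0.004]
contact_force: [-0.3, 0.3, -1.4]
opening: 0.45
[-0.65275292 -0.21100368 -1.56408775] [0.01233028 0.18255129 0.02833766]
```

View pics/vee.png

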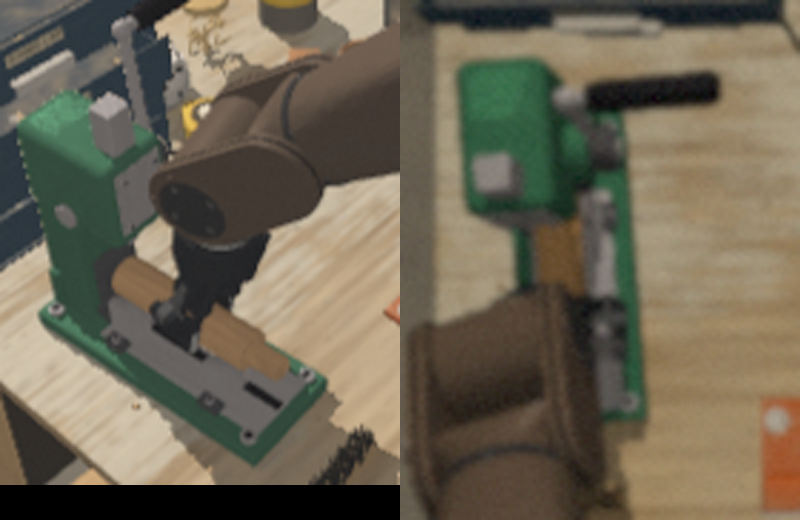

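```bash

for i in 1; do python3 -m jog '{"travel":[[0,0,-1],[0,0,0],[0,0,0]],"dr":[[0,0,0],[0,0,0],[0,0,0]],"jaw":[255,255,255]}'|grep -E "eef|force"; done
python3 -m jog '{"travel":[[0,0,-1],[0,0,0],[0,0,0]],"dr":[[0,0,0],[0,0,0],[0,0,0]],"jaw":[255,255,255]}'|grep -E "eef|force"
python3 -m jog '{"travel":[[0,0,-1],[0,0,0],[0,0,0]],"dr":[[0,0,0],[0,0,0],[0,0,0]],"jaw":[255,255,255]}'|grep -E "eef|force"
```

```text
eef_pos: [0.5037, 0.2241, 0.0632]
contact_force: [-0.5, -0.3, -1.4]
eef_pos: [0.5039, 0.2243, 0.0625]
contact_force: [0.4, -0.1, -0.9]
eef_pos: [0.5042, 0.2246, 0.062]
contact_force: [-2.2, 1.6, 2.1]
```

```bash

python3 -m jog '{"travel":[[2,0.1,0],[2,0.1,0],[0,0,0]],"dr":[[0,0,0],[0,0,0],[0,0,0]],"jaw":[255,255,255]}'|grep -E "eef|force"
python3 -m jog '{"travel":[[1,0.1,0],[1,0.1,0],[0,0,0]],"dr":[[0,0,0],[0,0,0],[0,0,0]],"jaw":[255,255,255]}'|grep -E "eef|force"
python3 -m jog '{"travel":[[1,0.1,0],[0,0,0]],"dr":[[0,0,0],[0,0,0]],"jaw":[255,255]}'|grep -E "eef|force"
python3 -m jog '{"travel":[[1,0.1,0],[0,0,0]],"dr":[[0,0,0],[0,0,0]],"jaw":[255,255]}'|grep -E "eef|force"
```

```text
eef_pos: [0.5078, 0.225, 0.0618]
contact_force: [-3.4, 4.2, 4.0]
eef_pos: [0.5089, 0.2251, 0.0617]
contact_force: [-7.6, 2.5, 7.5]
eef_pos: [0.5089, 0.2251, 0.0616]
contact_force: [-11.1, 2.4, 11.8]
eef_pos: [0.5089, 0.2251, 0.0616]
contact_force: [-15.4, 0.9, 15.4]
```

```bash

python3 -m jog '{"travel":[[-1,-0.1,0.5],[-0.5,0,0.5],[0,0,0]],"dr":[[0,0,0],[0,0,0],[0,0,0]],"jaw":[255,255,255]}' 30|grep -E "eef|force"
python3 -m jog '{"travel":[[0,0,0],[0,0,0],[0,0,0],[0,0,0],[0,0,0]],"dr":[[0,0,0],[0,0,0],[0,0,0],[0,0,0],[0,0,0]],"jaw":[110,100,90,70,50]}' 20
python3 -m jog '{"travel":[[0,0,0],[0,0,0],[0,0,0],[0,0,0]],"dr":[[0,0,0],[0,0,0],[0,0,0],[0,0,0]],"jaw":[50,50,50,50]}'
python3 - <<'E'
from h import *
duo("rel.png",(120,170,260,340),(140,120,240,250))
E
```

```text
eef_pos: [0.5089, 0.225, 0.0618]
contact_force: [-5.5, 2.4, 4.1]
time: 10.5
eef_pos: [0.5105, 0.2244, 0.0623]
tcp_rot: [0.994, 0.03, 0.105, -0.004]
contact_force: [-0.8, 0.3, -1.1]
opening: 0.799
time: 10.83
eef_pos: [0.5103, 0.2246, 0.0623]
tcp_rot: [0.994, 0.03, 0.104, -0.004]
contact_force: [-0.1, -0.2, 0.2]
opening: 0.805
```

View pics/rel.png

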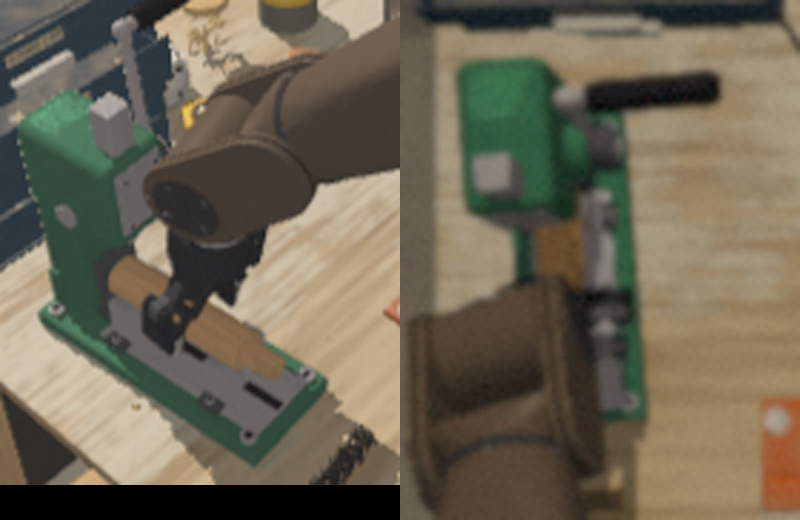

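```bash

python3 -m jog '{"travel":[[-6,-0.5,30],[-6,-0.5,30],[-12,0,35],[-14,0,35],[-14,0,35]],"dr":[[0,0,0],[0,0,0],[0,0,0],[-0.36,5.85,0],[-0.36,5.85,0]],"jaw":[50,50,50,80,100]}'
python3 -m jog '{"travel":[[0,-23,35],[0,-23,35],[0,-23,35],[0,-23,35],[0,-23,35]],"dr":[[0,0,6],[0,0,6],[0,0,6],[0,0,6],[0,0,6]],"jaw":[100,100,100,100,100]}'
python3 -m jog '{"travel":[[33,0,4],[33,0,4],[33,0,4],[33,0,4],[33,0,4]],"dr":[[0,0,6],[0,0,6],[0,0,6],[0,0,6],[0,0,6]],"jaw":[100,100,100,100,100]}'
python3 -m jog '{"travel":[[5,0,0],[0,0,0],[0,0,0],[0,0,0],[0,0,0]],"dr":[[0,0,6],[0,0,6],[0,0,6],[0,0,6],[0,0,6]],"jaw":[100,100,100,100,100]}'
python3 -m jog '{"travel":[[0,0,0],[0,0,0]],"dr":[[0,0,0],[0,0,0]],"jaw":[100,100]}'
python3 - <<'E'
from h import *
st=get_state();print(st["eef_pos"],Ro.from_quat(st["tcp_rot"]).as_matrix().round(3).tolist(),st["contact_force"],st["opening"],st["qpos"].round(2))
print(cast("top",(180,125),.2),cast("top",(180,125),.1))
duo("lev.png",(120,120,260,290),(140,100,260,250))
E
```

```text
time: 11.35
eef_pos: [0.4561, 0.2236, 0.2289]
tcp_rot: [1.0, 0.03, -0.0, -0.001]
contact_force: [0.7, -0.1, -0.6]
opening: 0.612
time: 11.77
eef_pos: [0.4577, 0.1083, 0.4033]
tcp_rot: [0.957, 0.29, 0.002, -0.001]
contact_force: [1.0, 0.1, 0.7]
opening: 0.608
time: 12.18
eef_pos: [0.6246, 0.1091, 0.4215]
tcp_rot: [0.849, 0.528, 0.002, -0.002]
contact_force: [-0.1, 0.0, -0.2]
opening: 0.604
time: 12.6
eef_pos: [0.6284, 0.1092, 0.421]
tcp_rot: [0.684, 0.73, 0.001, -0.002]
contact_force: [0.5, -0.9, -0.1]
opening: 0.606
time: 12.77
eef_pos: [0.6282, 0.1092, 0.4212]
tcp_rot: [0.687, 0.727, 0.001, -0.002]
contact_force: [0.9, -0.1, -0.1]
opening: 0.607
[0.62820443 0.10923297 0.42123493] [[-0.057, 0.998, -0.002], [0.998, 0.057, 0.005], [0.005, -0.002, -1.0]] [ 0.89140943 -0.05568495 -0.05547929] 0.6066882472701018 [ 0.01  0.13  1.42  0.    1.59 -0.05]
[0.72249927 0.19926402 0.2       ] [0.749074   0.21977179 0.1       ]
```

View pics/lev.png

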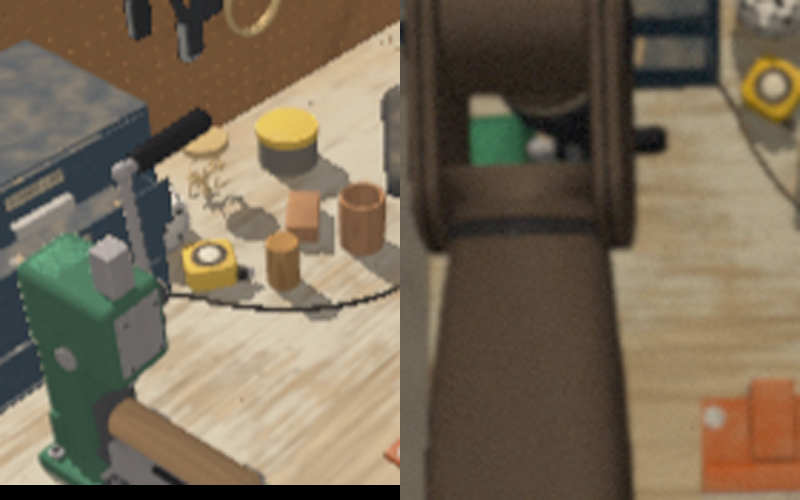

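```bash

python3 -m jog '{"travel":[[4,0,-30],[4,0,-30],[0,0,-30],[0,0,-20],[0,0,-9]],"dr":[[0,0,0],[0,0,0],[0,0,0],[0,0,0],[0,0,0]],"jaw":[100,100,100,100,100]}' 40
python3 -m jog '{"travel":[[0,0,0],[0,0,0],[0,0,0],[0,0,0],[0,0,0]],"dr":[[0,0,0],[0,0,0],[0,0,0],[0,0,0],[0,0,0]],"jaw":[130,150,170,200,220]}' 40
python3 -m jog '{"travel":[[0,0,0],[0,0,0],[0,0,0]],"dr":[[0,0,0],[0,0,0],[0,0,0]],"jaw":[255,255,255]}' 40
python3 - <<'E'
import numpy as np
# arc increments about hub: TCP vs grip centre with tool tilt a; tool axis d=(sin a, -cos a); TCP = G + L d
L=.022;r=140;yaw=.0616
def tcp(th,a): return np.array([98-r*np.sin(th-np.radians(5)),185+r*np.cos(th-np.radians(5))])+22*np.array([np.sin(a),-np.cos(a)])
n=20;amax=np.radians(36)
P=[tcp(1.2*i/n,amax*i/n) for i in range(n+1)];D=np.diff(P,axis=0)
for i,d in enumerate(D): print(i+1,(d[0]*np.cos(yaw)).round(1),(d[0]*np.sin(yaw)).round(1),d[1].round(1))
E
```

```text
time: 13.28
eef_pos: [0.6346, 0.1092, 0.2977]
tcp_rot: [0.686, 0.727, -0.001, -0.005]
contact_force: [0.1, 1.0, -0.7]
opening: 0.61
time: 13.7
eef_pos: [0.6365, 0.1092, 0.3054]
tcp_rot: [0.686, 0.728, 0.002, -0.001]
contact_force: [-3.5, -0.2, 5.0]
opening: 0.28
time: 13.95
eef_pos: [0.6365, 0.1092, 0.3054]
tcp_rot: [0.686, 0.728, 0.002, -0.001]
contact_force: [-4.9, -0.1, 6.9]
opening: 0.274
1 -7.7 -0.5 0.5
2 -7.7 -0.5 0.0
3 -7.7 -0.5 -0.5
4 -7.6 -0.5 -1.0
5 -7.6 -0.5 -1.4
6 -7.5 -0.5 -1.9
7 -7.3 -0.5 -2.4
8 -7.2 -0.4 -2.8
9 -7.0 -0.4 -3.3
10 -6.8 -0.4 -3.7
11 -6.5 -0.4 -4.1
12 -6.3 -0.4 -4.5
13 -6.0 -0.4 -4.9
14 -5.7 -0.3 -5.3
15 -5.3 -0.3 -5.6
16 -5.0 -0.3 -5.9
17 -4.6 -0.3 -6.3
18 -4.2 -0.3 -6.5
19 -3.8 -0.2 -6.8
20 -3.4 -0.2 -7.0
```

```bash

python3 -m jog '{"travel":[[-3.9,-0.2,0.2],[-3.9,-0.3,0.2],[-3.8,-0.2,0.1],[-3.8,-0.3,0],[-3.9,-0.2,0]],"dr":[[0.05,-0.9,0],[0.05,-0.9,0],[0.05,-0.9,0],[0.05,-0.9,0],[0.05,-0.9,0]],"jaw":[255,255,255,255,255]}' 40
python3 -m jog '{"travel":[[-3.8,-0.2,-0.3],[-3.8,-0.3,-0.5],[-3.8,-0.2,-0.5],[-3.8,-0.3,-0.7],[-3.8,-0.2,-0.7]],"dr":[[0.05,-0.9,0],[0.05,-0.9,0],[0.05,-0.9,0],[0.05,-0.9,0],[0.05,-0.9,0]],"jaw":[255,255,255,255,255]}'
python3 -m jog '{"travel":[[-3.8,-0.2,-0.9],[-3.7,-0.3,-1],[-3.7,-0.2,-1.2],[-3.7,-0.2,-1.2],[-3.6,-0.2,-1.4]],"dr":[[0.05,-0.9,0],[0.05,-0.9,0],[0.05,-0.9,0],[0.05,-0.9,0],[0.05,-0.9,0]],"jaw":[255,255,255,255,255]}'
python3 -m jog '{"travel":[[0,0,0],[0,0,0]],"dr":[[0,0,0],[0,0,0]],"jaw":[255,255]}'
```

```text
time: 14.37
eef_pos: [0.621, 0.1081, 0.3061]
tcp_rot: [0.685, 0.727, 0.036, 0.031]
contact_force: [9.7, 0.9, 2.1]
opening: 0.273
time: 14.78
eef_pos: [0.6026, 0.1068, 0.3049]
tcp_rot: [0.683, 0.725, 0.065, 0.059]
contact_force: [8.1, 1.0, 5.7]
opening: 0.272
time: 15.2
eef_pos: [0.5845, 0.1056, 0.3002]
tcp_rot: [0.68, 0.722, 0.094, 0.087]
contact_force: [8.3, 0.8, 7.2]
opening: 0.275
time: 15.37
eef_pos: [0.5837, 0.1055, 0.2999]
tcp_rot: [0.68, 0.722, 0.093, 0.086]
contact_force: [7.2, 0.4, 5.9]
opening: 0.273
```

```bash

python3 -m jog '{"travel":[[-3.6,-0.2,-1.4],[-3.5,-0.2,-1.6],[-3.5,-0.2,-1.7],[-3.4,-0.2,-1.8],[-3.4,-0.2,-1.9]],"dr":[[0.05,-0.9,0],[0.05,-0.9,0],[0.05,-0.9,0],[0.05,-0.9,0],[0.05,-0.9,0]],"jaw":[255,255,255,255,255]}' 40
python3 -m jog '{"travel":[[-3.3,-0.2,-2],[-3.2,-0.2,-2.1],[-3.2,-0.2,-2.2],[-3.1,-0.2,-2.3],[-3,-0.2,-2.4]],"dr":[[0.05,-0.9,0],[0.05,-0.9,0],[0.05,-0.9,0],[0.05,-0.9,0],[0.05,-0.9,0]],"jaw":[255,255,255,255,255]}'
python3 -m jog '{"travel":[[-3,-0.2,-2.5],[-2.9,-0.2,-2.6],[-2.8,-0.2,-2.7],[-2.7,-0.2,-2.8],[-2.6,-0.1,-2.8]],"dr":[[0.05,-0.9,0],[0.05,-0.9,0],[0.05,-0.9,0],[0.05,-0.9,0],[0.05,-0.9,0]],"jaw":[255,255,255,255,255]}'
python3 -m jog '{"travel":[[0,0,0]],"dr":[[0,0,0]],"jaw":[255]}'
```

```text
time: 15.78
eef_pos: [0.5677, 0.1044, 0.2933]
tcp_rot: [0.676, 0.718, 0.123, 0.114]
contact_force: [9.4, 0.3, 7.3]
opening: 0.275
time: 16.2
eef_pos: [0.5523, 0.1034, 0.2839]
tcp_rot: [0.67, 0.712, 0.151, 0.142]
contact_force: [6.2, -0.8, 12.3]
opening: 0.276
time: 16.62
eef_pos: [0.5386, 0.1024, 0.2719]
tcp_rot: [0.664, 0.706, 0.18, 0.169]
contact_force: [6.5, -0.1, 10.2]
opening: 0.273
time: 16.7
eef_pos: [0.5374, 0.1024, 0.2704]
tcp_rot: [0.664, 0.706, 0.178, 0.168]
contact_force: [3.7, -1.3, 12.1]
opening: 0.276
```

```bash

python3 -m jog '{"travel":[[-2.5,-0.1,-2.9],[-2.4,-0.2,-3],[-2.4,-0.1,-3.1],[-2.3,-0.2,-3.2],[-2.2,-0.1,-3.2]],"dr":[[0.05,-0.9,0],[0.05,-0.9,0],[0.05,-0.9,0],[0.05,-0.9,0],[0.05,-0.9,0]],"jaw":[255,255,255,255,255]}' 50
python3 -m jog '{"travel":[[-2.1,-0.1,-3.3],[-2,-0.2,-3.4],[-1.9,-0.1,-3.4],[-1.8,-0.1,-3.5],[-1.7,-0.1,-3.5]],"dr":[[0.05,-0.9,0],[0.05,-0.9,0],[0.05,-0.9,0],[0.05,-0.9,0],[0.05,-0.9,0]],"jaw":[255,255,255,255,255]}'
python3 -m jog '{"travel":[[0,0,0],[0,0,0]],"dr":[[0,0,0],[0,0,0]],"jaw":[255,255]}'
python3 - <<'E'
from h import *
st=get_state();p=st["eef_pos"];d=Ro.from_quat(st["tcp_rot"]).apply([0,0,1]);
hub=np.array([.5195+.098*.998+.122*.0616,0,.185])
for L in(.019,.022,.024):
    g=p-L*d;v=g-hub;print(L,g.round(4),"r",np.hypot(v[0],v[2]),"theta",np.arctan2(-v[0],v[2])+np.radians(5))
print(d)
E
```

```text
time: 17.12
eef_pos: [0.527, 0.1016, 0.2579]
tcp_rot: [0.657, 0.698, 0.207, 0.195]
contact_force: [-1.8, -1.4, 18.4]
opening: 0.274
time: 17.53
eef_pos: [0.517, 0.1009, 0.2414]
tcp_rot: [0.649, 0.69, 0.233, 0.221]
contact_force: [-13.3, -3.3, 25.7]
opening: 0.272
time: 17.7
eef_pos: [0.5163, 0.1009, 0.24]
tcp_rot: [0.649, 0.69, 0.232, 0.22]
contact_force: [-9.3, -3.4, 21.2]
opening: 0.272
0.019 [0.5048 0.1003 0.2552] r 0.13902788071638866 theta 1.129132270587867
0.022 [0.503  0.1001 0.2575] r 0.14180413392078034 theta 1.1210711692443998
0.024 [0.5018 0.1001 0.2591] r 0.1436599236248491 theta 1.1158704112213687
[ 0.60536011  0.03548917 -0.79516015]
```

```bash

python3 -m jog '{"travel":[[-2.5,-0.1,-2],[-2.5,-0.2,-2],[-1,-0.1,-2],[0,0,0]],"dr":[[0,0,0],[0,0,0],[0,0,0],[0,0,0]],"jaw":[255,255,255,255]}' 60
python3 -m jog '{"travel":[[-1,-0.1,-2],[-1,0,-2],[-1,-0.1,-2],[0,0,0]],"dr":[[0,0,0],[0,0,0],[0,0,0],[0,0,0]],"jaw":[255,255,255,255]}'
python3 -m jog '{"travel":[[-1,-0.1,-2],[-1,0,-2],[0,0,0]],"dr":[[0,0,0],[0,0,0],[0,0,0]],"jaw":[255,255,255]}'
cat >th.py <<'E'
from h import *
st=get_state();p=st["eef_pos"];d=Ro.from_quat(st["tcp_rot"]).apply([0,0,1])
hub=np.array([.5195+.098*.998+.122*.0616,0,.185]);g=p-.0205*d;v=g-hub
print("r",np.hypot(v[0],v[2]).round(4),"theta",(np.arctan2(-v[0],v[2])+np.radians(5)).round(3),st["contact_force"].round(1))
E
python3 th.py
```

```text
time: 18.03
eef_pos: [0.5137, 0.1008, 0.2362]
tcp_rot: [0.648, 0.688, 0.237, 0.224]
contact_force: [13.9, 2.6, 11.5]
opening: 0.27
time: 18.37
eef_pos: [0.5111, 0.1006, 0.2312]
tcp_rot: [0.648, 0.688, 0.237, 0.224]
contact_force: [11.3, 2.4, 13.8]
opening: 0.272
time: 18.62
eef_pos: [0.511, 0.1005, 0.2308]
tcp_rot: [0.647, 0.687, 0.239, 0.226]
contact_force: [7.3, 3.8, 20.0]
opening: 0.27
r 0.1408 theta 1.203 [ 7.3  3.8 20. ]
```

```bash

python3 -m jog '{"travel":[[-1,0,-2],[-1,0,-2],[0,0,0],[0,0,0]],"dr":[[0,0,0],[0,0,0],[0,0,0],[0,0,0]],"jaw":[255,255,255,255]}'
python3 th.py
python3 - <<'E'
from h import *
duo("down.png",(120,120,260,290),(140,100,260,250))
E
```

```text
time: 18.95
eef_pos: [0.5111, 0.1005, 0.2306]
tcp_rot: [0.647, 0.687, 0.242, 0.229]
contact_force: [5.0, 2.6, 28.9]
opening: 0.268
r 0.1407 theta 1.206 [ 5.   2.6 28.9]
```

View pics/down.png

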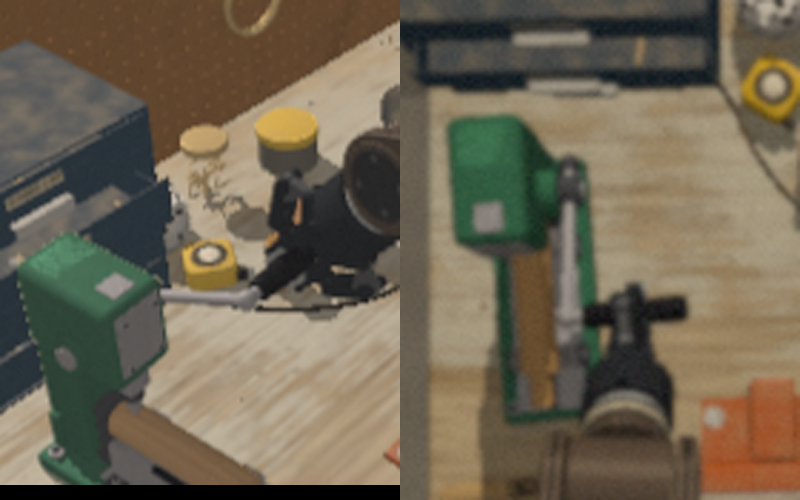

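Lever fully down at its stop (theta 1.206, force rising without motion), and the ram's grey block has gone flush into the head. Now to work out the slow return.

```bash
python3 - <<'E'
from h import *
st=get_state();d=Ro.from_quat(st["tcp_rot"]).apply([0,0,1]);a0=np.arctan2(np.hypot(d[0],d[1]),-d[2]);print(np.degrees(a0))
def tcp(th,a): return np.array([98-140*np.sin(th-np.radians(5)),185+140*np.cos(th-np.radians(5))])+21*np.array([np.sin(a),-np.cos(a)])
n=12;P=np.array([tcp(1.2*(1-i/n),a0*(1-i/n)) for i in range(n+1)])
for x in np.diff(P,axis=0)/5: print((x[0]*.998).round(2),(x[0]*.0616).round(2),x[1].round(2),(np.degrees(a0)/60).round(2))
E
```

```text
38.85972859243077
1.17 0.07 2.3 0.65
1.4 0.09 2.16 0.65
1.61 0.1 2.0 0.65
1.81 0.11 1.82 0.65
1.99 0.12 1.62 0.65
2.14 0.13 1.41 0.65
2.27 0.14 1.18 0.65
2.38 0.15 0.93 0.65
2.47 0.15 0.68 0.65
2.52 0.16 0.42 0.65
2.55 0.16 0.16 0.65
2.55 0.16 -0.11 0.65
```

```bash

python3 -m jog '{"travel":[[1,0,1.5],[1,0,1.5],[1,0,1.5],[0,0,0]],"dr":[[0,0,0],[0,0,0],[0,0,0],[0,0,0]],"jaw":[255,255,255,255]}' 50 |grep -E "eef|force"
python3 -m jog '{"travel":[[1.2,0.1,2.3],[1.2,0.1,2.3],[1.2,0.1,2.3],[1.2,0.1,2.3],[1.2,0,2.3]],"dr":[[-0.04,0.6,0],[-0.04,0.6,0],[-0.04,0.6,0],[-0.04,0.6,0],[-0.04,0.6,0]],"jaw":[255,255,255,255,255]}' |grep -E "eef|force"
python3 -m jog '{"travel":[[1.4,0.1,2.2],[1.4,0.1,2.2],[1.4,0.1,2.2],[1.4,0.1,2.1],[1.4,0.1,2.1]],"dr":[[-0.04,0.6,0],[-0.04,0.6,0],[-0.04,0.6,0],[-0.04,0.6,0],[-0.04,0.6,0]],"jaw":[255,255,255,255,255]}' |grep -E "eef|force"
python3 -m jog '{"travel":[[1.6,0.1,2],[1.6,0.1,2],[1.6,0.1,2],[1.6,0.1,2],[1.6,0.1,2]],"dr":[[-0.04,0.6,0],[-0.04,0.6,0],[-0.04,0.6,0],[-0.04,0.6,0],[-0.04,0.6,0]],"jaw":[255,255,255,255,255]}' |grep -E "eef|force"
python3 th.py
```

```text
eef_pos: [0.5111, 0.1005, 0.2307]
contact_force: [-0.5, 1.6, 25.2]
eef_pos: [0.5141, 0.1008, 0.2376]
contact_force: [-2.2, -1.5, 18.2]
eef_pos: [0.5185, 0.1011, 0.2456]
contact_force: [-9.4, -2.9, 20.0]
eef_pos: [0.5236, 0.1015, 0.2534]
contact_force: [-17.9, -4.5, 21.7]
r 0.1405 theta 0.994 [-17.9  -4.5  21.7]
```

```bash

python3 -m jog '{"travel":[[1,0.1,2.4],[1,0.1,2.4],[1,0.1,2.4],[1,0,2.4],[1,0.1,2.4]],"dr":[[-0.04,0.6,0],[-0.04,0.6,0],[-0.04,0.6,0],[-0.04,0.6,0],[-0.04,0.6,0]],"jaw":[255,255,255,255,255]}' |grep -E "eef|force"
python3 -m jog '{"travel":[[1.6,0.1,1.9],[1.6,0.1,1.9],[1.6,0.1,1.9],[1.6,0.1,1.9],[1.6,0.1,1.9]],"dr":[[-0.04,0.6,0],[-0.04,0.6,0],[-0.04,0.6,0],[-0.04,0.6,0],[-0.04,0.6,0]],"jaw":[255,255,255,255,255]}' |grep -E "eef|force"
python3 th.py
```

```text
eef_pos: [0.5282, 0.1019, 0.2602]
contact_force: [5.5, -2.3, 0.4]
eef_pos: [0.5343, 0.1023, 0.2672]
contact_force: [-1.2, -5.4, 3.4]
r 0.1408 theta 0.855 [-1.2 -5.4  3.4]
```

```bash

python3 -m jog '{"travel":[[1.8,0.1,1.8],[1.8,0.1,1.8],[1.8,0.1,1.8],[1.8,0.1,1.8],[1.8,0.1,1.8]],"dr":[[-0.03,0.5,0],[-0.03,0.5,0],[-0.03,0.5,0],[-0.03,0.5,0],[-0.03,0.5,0]],"jaw":[255,255,255,255,255]}' |grep -E "eef|force"
python3 -m jog '{"travel":[[2,0.1,1.6],[2,0.1,1.6],[2,0.1,1.6],[2,0.1,1.6],[2,0.1,1.6]],"dr":[[-0.03,0.5,0],[-0.03,0.5,0],[-0.03,0.5,0],[-0.03,0.5,0],[-0.03,0.5,0]],"jaw":[255,255,255,255,255]}' |grep -E "eef|force"
python3 -m jog '{"travel":[[2.2,0.1,1.3],[2.2,0.1,1.3],[2.2,0.1,1.3],[2.2,0.1,1.3],[2.2,0.1,1.3]],"dr":[[-0.03,0.5,0],[-0.03,0.5,0],[-0.03,0.5,0],[-0.03,0.5,0],[-0.03,0.5,0]],"jaw":[255,255,255,255,255]}' |grep -E "eef|force"
python3 -m jog '{"travel":[[2.3,0.1,1.1],[2.3,0.1,1.1],[2.3,0.1,1.1],[2.3,0.1,1.1],[2.3,0.1,1.1]],"dr":[[-0.03,0.5,0],[-0.03,0.5,0],[-0.03,0.5,0],[-0.03,0.5,0],[-0.03,0.5,0]],"jaw":[255,255,255,255,255]}' |grep -E "eef|force"
python3 th.py
```

```text
eef_pos: [0.542, 0.1029, 0.2747]
contact_force: [-2.4, -5.3, 2.8]
eef_pos: [0.5535, 0.1039, 0.2835]
contact_force: [2.2, -3.5, -2.4]
eef_pos: [0.5651, 0.1048, 0.2908]
contact_force: [0.3, -3.5, 1.5]
eef_pos: [0.5766, 0.1055, 0.2966]
contact_force: [-0.6, -3.4, 0.8]
r 0.1417 theta 0.464 [-0.6 -3.4  0.8]
```

```bash

python3 -m jog '{"travel":[[2.4,0.2,0.8],[2.4,0.2,0.8],[2.4,0.2,0.8],[2.4,0.2,0.8],[2.4,0.2,0.8]],"dr":[[-0.03,0.5,0],[-0.03,0.5,0],[-0.03,0.5,0],[-0.03,0.5,0],[-0.03,0.5,0]],"jaw":[255,255,255,255,255]}' |grep -E "eef|force"
python3 -m jog '{"travel":[[2.5,0.2,0.5],[2.5,0.2,0.5],[2.5,0.2,0.5],[2.5,0.2,0.5],[2.5,0.2,0.5]],"dr":[[-0.03,0.5,0],[-0.03,0.5,0],[-0.03,0.5,0],[-0.03,0.5,0],[-0.03,0.5,0]],"jaw":[255,255,255,255,255]}' |grep -E "eef|force"
python3 -m jog '{"travel":[[2.5,0.2,0.3],[2.5,0.2,0.3],[2.5,0.2,0.3],[2.5,0.2,0.3],[2.5,0.2,0.3]],"dr":[[-0.03,0.5,0],[-0.03,0.5,0],[-0.03,0.5,0],[-0.03,0.5,0],[-0.03,0.5,0]],"jaw":[255,255,255,255,255]}' |grep -E "eef|force"
python3 -m jog '{"travel":[[2.5,0.2,0],[2.5,0.2,0],[2.5,0.2,0],[2.5,0.2,0],[0,0,0]],"dr":[[-0.03,0.5,0],[-0.03,0.5,0],[-0.03,0.5,0],[-0.03,0.5,0],[0,0,0]],"jaw":[255,255,255,255,255]}' 
python3 th.py
```

```text
eef_pos: [0.5887, 0.1064, 0.301]
contact_force: [-2.8, -0.8, 2.8]
eef_pos: [0.6015, 0.1073, 0.3041]
contact_force: [-2.5, -1.0, 5.4]
eef_pos: [0.6142, 0.1082, 0.3057]
contact_force: [-2.0, -1.0, 5.6]
time: 24.8
eef_pos: [0.6248, 0.1089, 0.3055]
tcp_rot: [0.685, 0.728, 0.01, 0.009]
contact_force: [-0.8, -1.3, 5.4]
opening: 0.269
r 0.141 theta 0.091 [-0.8 -1.3  5.4]
```

```bash

python3 -m jog '{"travel":[[2,0.1,-0.1],[2,0.1,-0.1],[2,0.1,-0.1],[2,0.1,-0.1],[0,0,0]],"dr":[[0,0.4,0],[0,0.4,0],[0,0.4,0],[0,0,0],[0,0,0]],"jaw":[255,255,255,255,255]}' |grep -E "eef|force"
python3 -m jog '{"travel":[[1.5,0.1,-0.1],[1.5,0.1,-0.1],[0,0,0]],"dr":[[0,0,0],[0,0,0],[0,0,0]],"jaw":[255,255,255]}' |grep -E "eef|force"
python3 -m jog '{"travel":[[1,0.1,0],[1,0.1,0],[0,0,0]],"dr":[[0,0,0],[0,0,0],[0,0,0]],"jaw":[255,255,255]}' |grep -E "eef|force"
python3 th.py
```

```text
eef_pos: [0.6327, 0.1095, 0.3047]
contact_force: [0.8, -1.0, 5.0]
eef_pos: [0.6351, 0.1096, 0.3044]
contact_force: [-0.3, -0.6, 5.1]
eef_pos: [0.6362, 0.1097, 0.3042]
contact_force: [-2.9, -0.4, 5.9]
r 0.1401 theta 0.006 [-2.9 -0.4  5.9]
```

```bash

python3 -m jog '{"travel":[[1,0.1,0],[0,0,0]],"dr":[[0,0,0],[0,0,0]],"jaw":[255,255]}' |grep -E "eef|force"
python3 -m jog '{"travel":[[0,0,0],[0,0,0],[0,0,0],[0,0,0],[0,0,0]],"dr":[[0,0,0],[0,0,0],[0,0,0],[0,0,0],[0,0,0]],"jaw":[165,150,135,120,100]}' 20
python3 -m jog '{"travel":[[-1,0,0],[0,0,0],[0,0,0]],"dr":[[0,0,0],[0,0,0],[0,0,0]],"jaw":[90,90,90]}'
python3 -m jog '{"travel":[[0,0,20],[0,0,30],[0,0,30],[0,0,30],[0,0,20]],"dr":[[0,0,0],[0,0,0],[0,0,0],[0,0,0],[0,0,0]],"jaw":[90,90,90,90,90]}'
python3 -m jog '{"travel":[[-20,-25,0],[-20,-25,0],[-20,-25,0],[-20,-25,0],[-20,-25,0]],"dr":[[0,0,0],[0,0,0],[0,0,0],[0,0,0],[0,0,0]],"jaw":[90,90,90,90,90]}'
python3 -m jog '{"travel":[[-10,-25,0],[-10,-25,0],[-10,-25,0],[0,0,0],[0,0,0]],"dr":[[0,0,0],[0,0,0],[0,0,0],[0,0,0],[0,0,0]],"jaw":[90,90,90,90,90]}'
python3 - <<'E'
from h import *
duo("end.png",(120,120,260,290),(140,110,360,260))
E
```

```text
eef_pos: [0.6363, 0.1097, 0.3042]
contact_force: [-5.1, -1.7, 6.3]
time: 26.3
eef_pos: [0.6376, 0.1099, 0.3033]
tcp_rot: [0.685, 0.728, 0.002, 0.0]
contact_force: [0.2, -0.3, -0.2]
opening: 0.608
time: 26.55
eef_pos: [0.6365, 0.1098, 0.3039]
tcp_rot: [0.685, 0.729, 0.002, 0.001]
contact_force: [0.3, 0.8, -0.2]
opening: 0.645
time: 26.97
eef_pos: [0.6368, 0.1099, 0.438]
tcp_rot: [0.685, 0.729, 0.004, 0.002]
contact_force: [0.9, 0.2, 0.8]
opening: 0.646
time: 27.38
eef_pos: [0.5354, -0.016, 0.4341]
tcp_rot: [0.685, 0.729, 0.002, 0.001]
contact_force: [0.6, -0.0, 0.6]
opening: 0.645
time: 27.8
eef_pos: [0.5061, -0.0911, 0.4342]
tcp_rot: [0.686, 0.728, 0.002, 0.001]
contact_force: [0.4, -0.4, 0.1]
opening: 0.647
```

View pics/end.png

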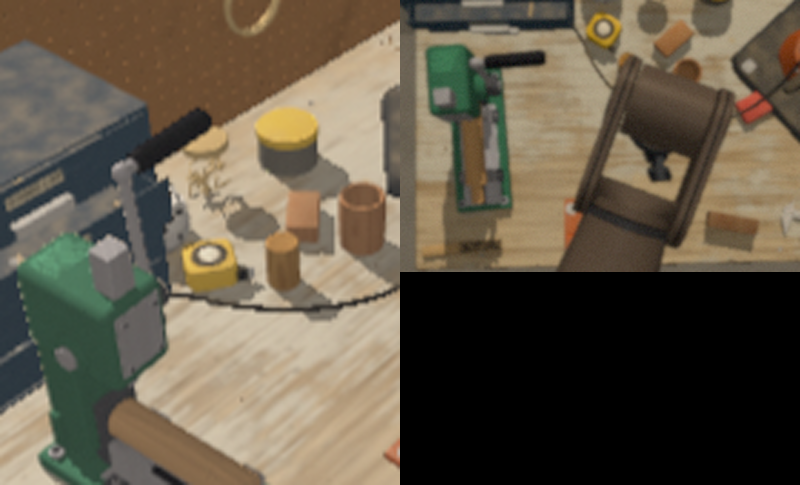

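```bash
python3 - <<'E'
from h import *
t=read_camera("top");hsv=cv2.cvtColor(t,cv2.COLOR_RGB2HSV).astype(int)
m=((hsv[...,0]<=19)&(hsv[...,1]>105)&(hsv[...,2]>70)).astype(np.uint8)
k=np.zeros_like(m);k[165:232,160:200]=m[165:232,160:200]
n,l,s,c=cv2.connectedComponentsWithStats(k);i=1+np.argmax(s[1:,4]);print(s[i])
a=np.array([.5195,.2231]);ex=np.array([.998,.0616]);ey=np.array([-.0616,.998])
for y in range(s[i][1],s[i][1]+s[i][3],3):
    xs=np.where(l[y]==i)[0];w=[cast("top",(x,y),.085)[:2]-a for x in(xs.min()-.5,xs.max()+.5)]
    print(y,"x %.1f  yL %.1f yR %.1f"%(w[0]@ex*1e3,w[0]@ey*1e3,w[1]@ey*1e3))
y=s[i][1]+s[i][3];print("end x",(cast("top",(180,y-.5),.08)[:2]-a)@ex*1e3)
print("expected tip px",proj("top",[*(a-.105*ex),.0763]),proj("top",[*(a-.07*ex),.0763]))
E
```

```text
[174 174  14  48 450]
174 x 59.4  yL -15.1 yR -18.5
177 x 51.5  yL 16.8 yR -17.8
180 x 41.4  yL 20.9 yR -17.1
183 x 30.6  yL 18.1 yR -16.4
186 x 20.2  yL 18.8 yR -15.7
189 x 9.8  yL 19.5 yR -18.4
192 x -0.6  yL 20.2 yR -17.7
195 x -11.3  yL 17.5 yR -17.0
198 x -21.6  yL 18.2 yR -16.3
201 x -32.0  yL 18.9 yR -15.5
204 x -42.4  yL 19.5 yR -18.3
207 x -52.7  yL 20.2 yR -21.0
210 x -63.3  yL 17.5 yR -20.3
213 x -74.2  yL 11.3 yR -12.7
216 x -84.8  yL 8.6 yR -12.0
219 x -95.1  yL 9.3 yR -14.7
end x -103.74338350646464
expected tip px [182.88938745 221.62437729] [182.20295527 211.55312844]
```

```bash
python3 -c "
from plant import *
print(sign_off())"
```

```text
the job is handed in; nothing more can be done
None
```

The job is done and handed in at about 28 s of the 67 s allowed; sign-off gives no verdict.

**Leg:** I laid it in both vees with the tenon to the front and pushed it back until the force rose to about 15 N with no further movement. In the last top view the tenon tip is at press x of about −104 mm (−105 expected). The shoulder is at about −69 mm (−70 expected), and the leg is centred to 1–2 mm.

**Lever:** I pulled it to its stop at about 1.2 rad, where more push raised the force without moving it, and the ram went down into the head. I then eased it back under grip over about 6 s and released it at about 0 rad. The last picture shows it back at its rest.

**Offcut and burl:** I did not touch them, and they look unmoved in the last picture.

**Checks that disagreed or were missing:**
- The arm stopped about 2 mm short of my camera-based estimate when the leg met the end stop, which is within the 2 mm calibration.
- The grip bore on the lever off its arc, up to about 28 N at the wrist, partway back; I corrected it there.
- Closing on the leg pushed the fingertips briefly on the bench with about 25 N.
- I did not see the punch mark itself. I infer it from the full lever stroke.

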